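# Slide the drill-jig cover onto its pins and hold it pressed home

## Task

Get the drilling jig ready for drilling: take the loose cover plate by its wooden grip, lay it flat on the raised ledge at the open end of the jig, well short of its seat, and slide it along the ledge between the guides, without lifting it, until the two blind holes in its underside drop over the jig's locating pins. Then press it down against the sprung pad until it is fully home on the jig's deck, and finish while still holding it pressed down there, fingers on it, because the spring lifts it again as soon as it is let go. Leave the finger plane, maple block, chisel and hammer where they are.

Things in the scene. Friction and masses are not known exactly. Their poses are not given: they have to be found in the camera images.
- grip (a point): Centre of the loose cover's wooden grip rib, which is 22 mm thick (x), 60 mm long (y), 36 mm high and stands upright on the middle of the cover plate. The point is 18 mm above the plate's top face and 32 mm above its underside. z up, axes as the plate's. Cover about 0.3 kg, lying flat on the bench at the start.
- underside (a point): Centre of the cover's underside. Cover: plain aluminium plate 80 (x) x 130 (y) x 14 mm, four steel drill bushes standing 2.5 mm proud near its corners. Hidden in the underside are two round blind holes, 14.5 mm wide, 11 mm deep, at x = 0, y = +45 and -45 mm. Symmetric: either way round fits.
- seat (a point): Jig, fixed: dark wooden base 168 x 170 x 25 mm with aluminium fittings. Point: seat centre on the deck (base top), midway between two steel pins at y = +45, -45 mm, 12 mm thick, 9.5 mm tall, top 3.5 mm tapering to 7 mm. x = sliding direction, from ledge to rear stop, z up. Grip centre above this point: 32 mm fully home, 37 mm dropped on the pins and resting on the raised pad.
- ledge (a point): Middle of the top of the jig's ledge, axes as the seat's: a flat aluminium step 70 mm long (x) by 150 mm wide, 10 mm above the deck, at seat x = -112 to -42 mm. A cover lying on it slides clear over the pins (grip centre 42 mm above the deck) and can drop only when its rear edge has left the ledge, about 2 mm short of home.
- stop (a point): Middle of the top of the rear stop's face, axes as the seat's: a bar across the jig, 18 mm above the deck, face at seat x = +42 mm (2 mm beyond the cover's edge when home). Side guides, as high: inner faces at y = +67, -67 mm (2 mm clear of the cover) from seat x = 0 to 42 mm, flaring to about +75, -75 mm at x = -42 mm.
- pad (a joint): The sprung pad, a pale wooden block 44 x 56 mm in the middle of the deck between the pins. 0: fully up, 5 mm above the deck; grows as it is pressed, to 0.005 m when flush with the deck. The spring pushes with about 6 N when up and 11 N when flush, so about 8 N on top of the cover's weight holds the cover home.
- plane: Finger plane, a small wooden plane 27 x 60 x 36 mm on the bench between cover and jig; origin at the centre of its underside. Leave it.
- maple_block: Small maple block 30 x 62 x 22 mm behind the jig, near the vice; origin at the centre of its underside. Leave it.
- chisel: Wood-handled chisel 237 x 26 x 30 mm at the left side; origin at the centre of its underside. Leave it.
- hammer: Small hammer 243 x 92 x 23 mm at the right side; origin at the centre of its underside. Leave it.

How it is judged:
On the way, in this order (a step that is already met when the one before it is completed fails the run):
1. the cover lies on the jig's ledge, at least 3 cm short of its seat, roughly square to it (x of grip in the frame of seat between -0.11 and -0.03 m and y of grip in the frame of seat between -0.02 and 0.02 m and z of grip in the frame of seat between 0.0385 and 0.0445 m and angle between the x axis of grip and the x axis of seat, either way round below 0.2 rad and contact force between cover and jig above 0.3 N), for 0.15 s.
2. the cover slides towards its seat at ledge height (not lifted) (x of grip in the frame of seat between -0.025 and -0.005 m and y of grip in the frame of seat between -0.01 and 0.01 m and z of grip in the frame of seat between 0.0385 and 0.0455 m).
3. the cover has dropped onto the pins (x of grip in the frame of seat between -0.003 and 0.003 m and y of grip in the frame of seat between -0.003 and 0.003 m and z of grip in the frame of seat below 0.0382 m and angle between the x axis of grip and the x axis of seat, either way round below 0.06 rad), for 0.1 s.
At the end, for the whole second after the job is handed in: The cover sits over both pins (within 3 mm of the seat centre, level), its underside within 1.7 mm of the deck, the sprung pad pressed at least 3.3 mm, held down at rest by the fingers, which still touch it (x of grip in the frame of seat between -0.003 and 0.003 m and y of grip in the frame of seat between -0.003 and 0.003 m and z of grip in the frame of seat between 0.029 and 0.0337 m and angle between the x axis of grip and the x axis of seat, either way round below 0.05 rad and angle between grip's own z axis and vertical below 0.04 rad and value of joint pad above 0.0033 m and contact force between the fingers and cover above 2 N and linear speed of cover below 0.02 m/s); the arm keeps its last pose, push and grip.
It fails at once if the plane is pushed more than 2 cm (distance of plane from where it was at the start of the episode above 0.02 m).
It fails at once if the maple block is pushed more than 2 cm (distance of maple_block from where it was at the start of the episode above 0.02 m).
It fails at once if the chisel is pushed more than 2 cm (distance of chisel from where it was at the start of the episode above 0.02 m).
It fails at once if the hammer is pushed more than 2 cm (distance of hammer from where it was at the start of the episode above 0.02 m).
It also fails if it takes over 38 s, if anything falls off the work surface, if the arm or the gripper's body presses on something with over 40 N, if the wrist force passes 120 N, or if a joint passes its speed limit or range.

## Robot

A 6-joint arm with a two-finger parallel gripper is mounted at the origin on a cart in front of the work surface, level with it; the furniture and walls round the work are solid. World frame = base frame: x ahead of the robot, y to its left, z up, the work surface at z = 0. Lengths are in m, angles in rad, forces in N, time in s.
With the tool pointing down it reaches from about 0.425 to 0.95 m from the base axis. Payload 3.5 kg.
Tool frame: the origin (TCP) lies between the finger pads; the fingertips stand arm.tip_extent ahead of it and the grasp point (between the pads) lies 3 mm ahead of it (arm.tip_extent is the distance from the TCP to the fingertips, in m); x points along the fingers, z is the direction in which the jaws open and shut, and the axes are right-handed (so a half turn about x gives the same grasp; the last joint's range is limited). The gripper opens to 85 mm and grips with 20 to 120 N. Pads are 22 mm wide; open, the fingers measure 114 mm over their backs; the gripper's body (76 mm by 85 mm) begins 54 mm behind the grasp point. The pads swing forward as they close: fully open they stand 13 mm farther back than shut.
Start: joints at [1.049, 0.286, 1.577, -0, 1.279, -0.15], TCP at [0.245, 0.629, 0.218] pointing down, gripper open.
Joint ranges: [-2.77, 2.77], [-0.9, 2.22], [0.21, 2.48], [-1.53, 4.67], [0.24, 2.81], [-2.84, 2.84]. Speed limits (rad/s): [2.79, 2.79, 3.14, 3.14, 3.14, 3.14].

## Interface

Orientations are given as [roll, pitch, yaw] about the fixed x, y, z axes, in that order (R = Rz(yaw) Ry(pitch) Rx(roll)).
In Python, from plant import arm gives the robot as it stands. The module is installed in compiled form; this text tells all that it offers.
- The arm moves only by the shell command python3 -m handwheel 'ROWS' [OPENING] [FORCE]. ROWS is JSON, a list of rows, each an object of numbers: "x", "y", "z": the shift along the tool's x, y, z in mm; "roll": the turn about the tool's x in rad. In form: [{"x": .., "y": .., "z": .., "roll": ..}, ...]. A call has exactly 8 rows; each row shifts and turns the commanded pose from where the row before left it, along the tool's axes as they then stand; what a row does not reach is not made up. A row lasts 1/12 s, in which the tool goes at most 41.7 mm and 7.16 degrees, less where a joint would pass 70% of its speed; a pose out of reach is approached as far as the arm can. A call is refused whole if a number of a shift passes 41.7 or a number of a turn 0.125, either way. A call with a gripper value outside its range is refused whole. OPENING is the opening in per cent of the stroke, from 0 (shut) to 100 (fully open), set as the call begins (- or left out, the last holds). The fingers move at their own pace and stop on an object; FORCE is the grip in N (left out, the last holds). Time passes only in rows, so rows that do not move let the fingers close, or fill a call up. It gives the time, the measured TCP pose, the force and the opening at its end, in the units of the state.
- arm.sense(): the state, without advancing time (a new reading comes with each control period).
- arm.read_camera(name): name is "side" or "top" or "wrist"; returns a dict with "color" (420x560x3 uint8, red, green, blue), "depth" (420x560 float32, m along the optical axis (not along the pixel's ray), 0 where there is no reading), "fovy" (degrees; the focal length in pixels is half the picture's height over the tangent of half this angle, whatever the lens; pixels are square), "cx", "cy" (the principal point, pixels), "k1" (the pictures are not rectified: a ray, as slopes to the right and down, at radius r is drawn at 1 + k1 r^2 times it, then the intrinsics apply), "rvec" (rotation vector, rad) and "tvec" (3), from world to camera coordinates, as OpenCV has them. Camera axes: x right, y down, z forward; pixel columns grow to the right and rows downward; lengths in m; the calibration is good to about 2 mm. A picture is of the moment at which its call begins.
- arm.job_done(): hands the job in, once; it reports no verdict.
The state is a dict: "t": time; "qpos": joint angles; "qd": joint speeds; "tau": joint torques, N m; "tcp_pos": TCP position; "tool_rot": TCP orientation; "contact_force": force on the tool from outside, world axes, zero at the start; "ft_torque": the same for the moment, N m; "grip_width": finger opening in m.
Only numpy, scipy, OpenCV 4.12 (cv2) and the standard library are available. Lean on these libraries where they do the work, as an engineer would, in place of code of your own. Each camera call takes 0.05 s, during which the arm holds its last target. There are 200 camera calls.

## Working session

There is one attempt and no reset: what is moved stays moved. The work goes in short steps, Python scripts to look and compute and a shell command to move; the robot and the scene stay as the last step left them, time stands still between calls to the robot, and variables do not carry over. Pictures are saved under pics/ and viewed, about 8 in all and at most 12, crops included, and the job is handed in when it is done.

```bash
mkdir -p pics; ls
cat > h.py <<'E'
import numpy as np,cv2
from plant import arm
def cam(n):
    d=arm.read_camera(n); h,w=d['color'].shape[:2]
    f=h/2/np.tan(np.radians(d['fovy'])/2)
    d['f']=f; d['R']=cv2.Rodrigues(np.array(d['rvec'],float))[0]; d['t']=np.array(d['tvec'],float).ravel()
    return d
def rays(d,uv):
    K=np.array([[d['f'],0,d['cx']],[0,d['f'],d['cy']],[0,0,1.]])
    p=cv2.undistortPoints(np.array(uv,float).reshape(-1,1,2),K,np.array([d['k1'],0,0,0.]))[:,0]
    return np.c_[p,np.ones(len(p))]
def onplane(d,uv,z):
    r=rays(d,uv)@d['R']; c=-d['R'].T@d['t']
    return c+r*((z-c[2])/r[:,2])[:,None]
def cloud(d):
    h,w=d['depth'].shape; v,u=np.mgrid[:h,:w]
    r=rays(d,np.c_[u.ravel(),v.ravel()])
    P=(r*d['depth'].ravel()[:,None]-d['t'])@d['R']
    P[d['depth'].ravel()==0]=np.nan
    return P.reshape(h,w,3)
def save(d,n,s=1,crop=None):
    im=d['color'][...,::-1]
    if crop: a,b,c,e=crop; im=im[b:e,a:c]
    cv2.imwrite('pics/'+n,cv2.resize(im,None,fx=s,fy=s,interpolation=cv2.INTER_CUBIC))
E
python3 - <<'E'
from h import *
import pickle
s=arm.sense(); print(s); print(arm.tip_extent)
a=cam('top');b=cam('side')
pickle.dump((a,b),open('c0.pkl','wb'))
for d in(a,b): print(d['f'],d['k1'],-d['R'].T@d['t'],(d['depth']>0).mean())
im=np.hstack([a['color'],b['color']])
save(a,'top0.png',1.4);save(b,'side0.png',1.4)
E
```

```text
pics
{'t': 0.0, 'qpos': array([ 1.04900296e+00,  2.87214198e-01,  1.57817274e+00, -1.45946193e-05,
        1.27862914e+00, -1.49987461e-01]), 'qd': array([-0.0019119 , -0.0011904 ,  0.00010251,  0.00048932, -0.00053195,
       -0.00055557]), 'tau': array([-9.31163522e-04, -4.05988312e+01, -2.92622834e+01, -2.00888339e-04,
        5.85474452e-03,  2.32762051e-05]), 'tcp_pos': array([0.24484431, 0.62828251, 0.21681718]), 'tool_rot': array([ 2.99736802,  1.56837287, -2.08682264]), 'contact_force': array([-0.14358288, -0.10643154,  0.66891221]), 'ft_torque': array([-0.01522243,  0.01297846,  0.02122756]), 'grip_width': 0.08535816200098338}
0.022
459.87673617315863 -0.06309182250515628 [0.31303638 0.00701234 1.64872781] 0.9959608843537415
405.6878754670543 -0.032779408942580766 [ 0.47245952 -0.92260486  0.63808476] 0.9441156462585034
```

View pics/top0.png

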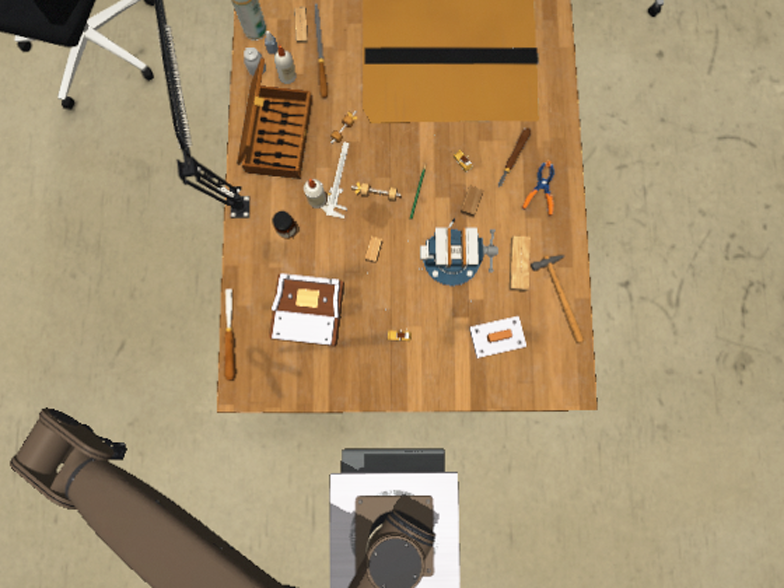

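View pics/side0.png

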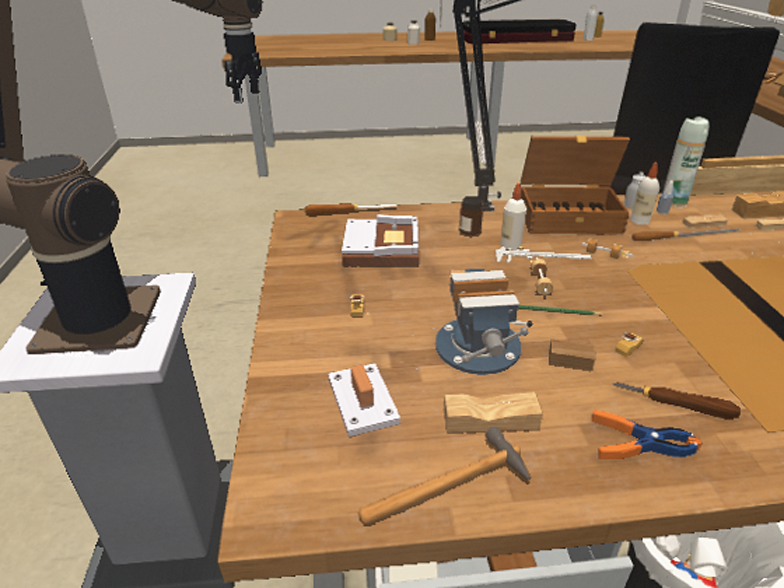

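The top view shows the jig at about (307,312), with its ledge towards the robot, and the cover at (498,337). The plane is at (398,335), the chisel at (229,335) and the hammer at (565,300). Next I'll measure coarsely.

Run:
```python
from h import *
import pickle
a,b=pickle.load(open('c0.pkl','rb'))
hsv=cv2.cvtColor(a['color'],cv2.COLOR_RGB2HSV)
P=cloud(a)
def blob(m,box,z,name):
    x0,y0,x1,y1=box; k=np.zeros_like(m,np.uint8); k[y0:y1,x0:x1]=m[y0:y1,x0:x1]
    c=max(cv2.findContours(k,cv2.RETR_EXTERNAL,cv2.CHAIN_APPROX_NONE)[0],key=cv2.contourArea)
    W=onplane(a,c[:,0],z)[:,:2]
    r=cv2.minAreaRect((W*1000).astype(np.float32)); 
    mm=np.zeros_like(k);cv2.drawContours(mm,[c],-1,1,-1)
    print(name,np.round(r[0],1),np.round(r[1],1),r[2],'medz',np.nanmedian(P[mm>0][:,2]))
    return r
white=(hsv[...,1]<50)&(hsv[...,2]>150)
blob(white,(330,222,380,260),.014,'cover')
blob((hsv[...,1]>110),(345,232,368,248),.050,'grip')
blob(white,(190,222,248,250),.035,'ledge')
m=(hsv[...,1]>60)&(hsv[...,2]>200)
blob(m,(205,200,235,224),.030,'pad')
print(P[213,219],P[233,217],P[240,357])
blob(hsv[...,1]>130,(275,232,295,245),.03,'plane')
c=-a['R'].T@a['t']
```

```text
cover [ 488.5 -268.2] [ 81.7 130.6] 12.170764923095703 medz 0.014157475658175192
grip [ 486.5 -265.1] [19.5 60.8] 13.450705528259277 medz 0.049689281286041276
ledge [513.4 224.2] [161.9  81.8] 89.62274169921875 medz 0.03503571790206645
pad [589.7 218.5] [55.2 45.1] 83.22915649414062 medz 0.029272903884947566
[0.58681679 0.21839869 0.03401967] [0.51502861 0.22432519 0.03479294] [ 0.4853478  -0.26831411  0.04627295]
plane [496.3 -14.2] [67.4 42.7] 89.58685302734375 medz 0.0051443453239960035
```

```bash
cat >> h.py <<'E'
from scipy.spatial.transform import Rotation as Ro
def tool():
    s=arm.sense(); return s['tcp_pos'],Ro.from_euler('xyz',s['tool_rot']).as_matrix(),s
def togo(p,yawz):
    """shift in tool axes (mm) to grasp point p; roll so that tool z gets world yaw yawz (deg, mod 180)"""
    t,R,s=tool(); g=t+.003*R[:,0]
    dz=np.degrees(np.arctan2(R[1,2],R[0,2]))
    d=(yawz-dz+90)%180-90
    print('t',s['t'],'grasp',np.round(g*1000,1),'axis down',np.round(R[:,0],3),'zyaw',round(dz,2),'F',np.round(s['contact_force'],1),'w',round(s['grip_width'],4))
    print('shift tool mm',np.round(R.T@(np.array(p)-g)*1000,1),'world',np.round((np.array(p)-g)*1000,1),'roll rad for yaw (x down: roll + = yaw -)',round(-np.radians(d),4),'or',round(-np.radians(d-180*np.sign(d)),3))
    return R
E
python3 - <<'E'
from h import *
print(togo([.487,-.266,.22],12.5).round(3)); togo([.50,.15,.22],12.5)
E
```

```text
t 0.1 grasp [244.9 628.3 213.9] axis down [-0.001 -0.002 -1.   ] zyaw 68.7 F [-1.  -0.2 -0.5] w 0.0855
shift tool mm [  -4.6 -550.5 -745.3] world [ 242.1 -894.3    6.1] roll rad for yaw (x down: roll + = yaw -) 0.9808 or -2.161
[[-0.001 -0.932  0.363]
 [-0.002  0.363  0.932]
 [-1.     0.    -0.002]]
t 0.1 grasp [244.9 628.3 213.9] axis down [-0.001 -0.002 -1.   ] zyaw 68.7 F [-1.  -0.2 -0.5] w 0.0855
shift tool mm [  -5.4 -411.5 -353. ] world [ 255.1 -478.3    6.1] roll rad for yaw (x down: roll + = yaw -) 0.9808 or -2.161
```

```bash
python3 -m handwheel '[{"x":0,"y":-20,"z":-17,"roll":0},{"x":0,"y":-30,"z":-26,"roll":0},{"x":0,"y":-30,"z":-26,"roll":0},{"x":0,"y":-30,"z":-26,"roll":0},{"x":0,"y":-30,"z":-26,"roll":0},{"x":0,"y":-30,"z":-26,"roll":0},{"x":0,"y":-30,"z":-26,"roll":0},{"x":0,"y":-30,"z":-26,"roll":0}]' 100; python3 -m handwheel '[{"x":0,"y":-30,"z":-26,"roll":0},{"x":0,"y":-30,"z":-26,"roll":0},{"x":0,"y":-30,"z":-26,"roll":0},{"x":0,"y":-30,"z":-26,"roll":0},{"x":0,"y":-20,"z":-26,"roll":0},{"x":0,"y":-15,"z":-30,"roll":0},{"x":0,"y":-10,"z":-30,"roll":0},{"x":0,"y":0,"z":-30,"roll":0}]'
python3 - <<'E'
from h import *
togo([.487,-.266,.22],12.5)
E
```

```text
t: 0.77
tcp_pos: [0.3873, 0.358, 0.2178]
tool_rot: [2.6, 1.57, -2.484]
contact_force: [0.1, 0.8, -0.4]
grip_width: 0.0853
t: 1.43
tcp_pos: [0.4615, 0.0929, 0.2179]
tool_rot: [3.111, 1.57, -1.974]
contact_force: [-0.2, -0.6, -0.0]
grip_width: 0.0852
t 1.4333 grasp [461.5  92.9 214.9] axis down [-0. -0. -1.] zyaw 68.63 F [-0.2 -0.6 -0. ] w 0.0852
shift tool mm [  -5.  -154.6 -324.9] world [  25.5 -358.9    5.1] roll rad for yaw (x down: roll + = yaw -) 0.9796 or -2.162
```

```bash
python3 -m handwheel '[{"x":0,"y":-17,"z":-36,"roll":0},{"x":0,"y":-17,"z":-36,"roll":0},{"x":0,"y":-17,"z":-36,"roll":0},{"x":0,"y":-17,"z":-36,"roll":0},{"x":0,"y":-17,"z":-36,"roll":0},{"x":0,"y":-17,"z":-36,"roll":0},{"x":0,"y":-17,"z":-36,"roll":0},{"x":0,"y":-17,"z":-36,"roll":0}]'; python3 -m handwheel '[{"x":0,"y":-18,"z":-36,"roll":0.1225},{"x":0,"y":0,"z":0,"roll":0.1225},{"x":0,"y":0,"z":0,"roll":0.1225},{"x":0,"y":0,"z":0,"roll":0.1225},{"x":0,"y":0,"z":0,"roll":0.1225},{"x":0,"y":0,"z":0,"roll":0.1225},{"x":0,"y":0,"z":0,"roll":0.1225},{"x":0,"y":0,"z":0,"roll":0.1225}]'
python3 - <<'E'
from h import *
import pickle
w=cam('wrist'); pickle.dump(w,open('w1.pkl','wb')); save(w,'w1.png',1)
togo([.487,-.266,.22],12.5)
E
```

```text
t: 2.1
tcp_pos: [0.4825, -0.2246, 0.2178]
tool_rot: [1.062, 1.57, 2.261]
contact_force: [0.3, 0.6, 0.7]
grip_width: 0.0853
t: 2.77
tcp_pos: [0.4864, -0.2626, 0.2176]
tool_rot: [2.264, 1.57, 2.476]
contact_force: [-0.6, -0.0, 0.1]
grip_width: 0.0857
t 2.8167 grasp [ 486.4 -262.6  214.6] axis down [-0.001  0.001 -1.   ] zyaw 11.97 F [ 0.2 -0.  -0.2] w 0.0855
shift tool mm [-5.4 -3.5 -0.1] world [ 0.6 -3.4  5.4] roll rad for yaw (x down: roll + = yaw -) -0.0092 or 3.132
```

View pics/w1.png

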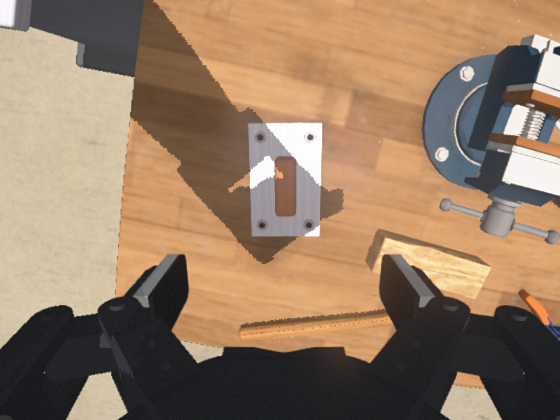

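The wrist view shows the plate with corners near (249,124), (321,123), (321,236) and (250,236). The grip is at (286,186), partly in shadow. The jaws open along the image horizontal, which is across the rib. I'll measure the plate and grip from this view.

```bash
cat >> h.py <<'E'
def rect(d,m,box,z,name=''):
    x0,y0,x1,y1=box; k=np.zeros(m.shape,np.uint8); k[y0:y1,x0:x1]=m[y0:y1,x0:x1]
    c=max(cv2.findContours(k,cv2.RETR_EXTERNAL,cv2.CHAIN_APPROX_NONE)[0],key=cv2.contourArea)
    r=cv2.minAreaRect((onplane(d,c[:,0],z)[:,:2]*1000).astype(np.float32))
    print(name,'c',np.round(r[0],1),'size',np.round(r[1],1),'ang',round(r[2],2)); return r
E
python3 - <<'E'
from h import *
import pickle
w=pickle.load(open('w1.pkl','rb'))
P=cloud(w); hsv=cv2.cvtColor(w['color'],cv2.COLOR_RGB2HSV)
box=(225,105,345,255)
# height masks from depth
z=P[...,2]
rect(w,(z>.008)&(z<.06),box,.014,'plate by depth')
rect(w,z>.035,box,.05,'grip by depth')
rect(w,(hsv[...,1]<90),(240,110,330,245),.014,'plate by colour')
g=(hsv[...,1]>110)
rect(w,g,(268,148,303,222),.05,'grip by colour')
for u,v in((286,186),(260,180),(310,180),(230,180)): print(P[v,u].round(4))
E
```

```text
plate by depth c [ 488.5 -268.9] size [ 80.3 128.7] ang 12.26
grip by depth c [ 488.3 -267.5] size [20.8 59.3] ang 12.14
plate by colour c [ 488.6 -268. ] size [100.1 133. ] ang 12.14
grip by colour c [ 491.7 -284. ] size [18.7 25.6] ang 12.63
[ 0.4889 -0.266   0.0509]
[ 0.4609 -0.2731  0.0144]
[ 0.5157 -0.2612  0.0149]
[ 0.4261 -0.2835 -0.    ]
```

```bash
python3 -m handwheel '[{"x":20,"y":-3,"z":0.8,"roll":-0.004},{"x":30,"y":-3,"z":0,"roll":0},{"x":30,"y":0,"z":0,"roll":0},{"x":30,"y":0,"z":0,"roll":0},{"x":30,"y":0,"z":0,"roll":0},{"x":20,"y":0,"z":0,"roll":0},{"x":12,"y":0,"z":0,"roll":0},{"x":5,"y":0,"z":0,"roll":0}]'
python3 - <<'E'
from h import *
togo([.4884,-.2683,.037],12.2)
E
```

```text
t: 3.48
tcp_pos: [0.4874, -0.2674, 0.0387]
tool_rot: [2.232, 1.566, 2.456]
contact_force: [0.6, 0.4, -0.2]
grip_width: 0.0852
t 3.4833 grasp [ 487.4 -267.4   35.7] axis down [-0.004  0.003 -1.   ] zyaw 12.86 F [ 0.6  0.4 -0.2] w 0.0852
shift tool mm [-1.4 -1.1  0.7] world [ 1.  -0.9  1.3] roll rad for yaw (x down: roll + = yaw -) 0.0115 or -3.13
```

```bash
python3 -m handwheel '[{"x":-1,"y":-0.8,"z":0.5,"roll":0},{"x":0,"y":0,"z":0,"roll":0},{"x":0,"y":0,"z":0,"roll":0},{"x":0,"y":0,"z":0,"roll":0},{"x":0,"y":0,"z":0,"roll":0},{"x":0,"y":0,"z":0,"roll":0},{"x":0,"y":0,"z":0,"roll":0},{"x":0,"y":0,"z":0,"roll":0}]' 0 80;  python3 -m handwheel '[{"x":0,"y":0,"z":0,"roll":0},{"x":-5,"y":0,"z":0,"roll":0},{"x":-12,"y":0,"z":0,"roll":0},{"x":-20,"y":0,"z":0,"roll":0},{"x":-25,"y":0,"z":0,"roll":0},{"x":-25,"y":0,"z":0,"roll":0},{"x":-20,"y":0,"z":0,"roll":0},{"x":-10,"y":0,"z":0,"roll":0}]'
python3 - <<'E'
from h import *
togo([.43,.226,.16],-6)
w=cam('wrist'); save(w,'w2.png',1)
P=cloud(w)
E
```

```text
t: 4.15
tcp_pos: [0.4896, -0.2692, 0.0425]
tool_rot: [-0.985, 1.57, -0.761]
contact_force: [-0.8, 0.4, -1.7]
grip_width: 0.0001
t: 4.82
tcp_pos: [0.4911, -0.2703, 0.164]
tool_rot: [-0.906, 1.564, -0.683]
contact_force: [0.7, 0.6, -0.9]
grip_width: 0.0001
t 4.8167 grasp [ 491.1 -270.3  161. ] axis down [ 0.005 -0.004 -1.   ] zyaw 12.79 F [ 0.7  0.6 -0.9] w 0.0001
shift tool mm [ -1.4 497.6  50.3] world [-61.1 496.3  -1. ] roll rad for yaw (x down: roll + = yaw -) 0.3279 or -2.814
```

View pics/w2.png

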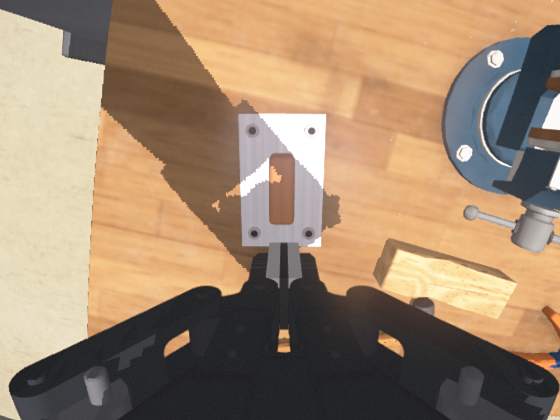

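The gripper shut on nothing (opening 0.1 mm), and the cover is still at (282,180). I'll find out why before moving again.

Run:
```python
from h import *
import pickle
w1=pickle.load(open('w1.pkl','rb'))
w=cam('wrist');t,R,s=tool()
P=cloud(w);z=P[...,2]
for d in(w1,w): 
    c=-d['R'].T@d['t']; print('cam',c.round(4),'fwd',d['R'][2].round(3),'right',d['R'][0].round(3))
K=np.array([[w['f'],0,w['cx']],[0,w['f'],w['cy']],[0,0,1.]])
for e in(-.05,0,.003,.022):
    p,_=cv2.projectPoints((t+e*R[:,0])[None],np.array(w['rvec'],float),np.array(w['tvec'],float),K,np.array([w['k1'],0,0,0.])); print('proj',e,p.ravel().round(1))
box=(215,95,345,248)
rect(w,(z>.008)&(z<.06),box,.014,'plate by depth')
rect(w,(z>.035)&(z<.06),(255,140,310,238),.05,'grip by depth')
for u,v in((282,250),(282,260),(282,190),(282,280)): print(u,v,P[v,u].round(4))
print(s['tcp_pos'],s['tool_rot'],s['qpos'])
b=cam('side'); save(b,'side1.png',3,(180,180,360,330))
```

```text
cam [ 0.4716 -0.1971  0.374 ] fwd [ 0.056 -0.261 -0.964] right [ 0.978  0.21  -0.   ]
cam [ 0.475  -0.2044  0.3207] fwd [ 0.066 -0.267 -0.962] right [0.975 0.22  0.006]
proj -0.05 [284.2 296.8]
proj 0 [283.8 245.1]
proj 0.003 [283.8 242.9]
proj 0.022 [283.7 230.5]
plate by depth c [ 488.6 -268.8] size [ 80.5 128.8] ang 12.47
grip by depth c [ 488.1 -267.7] size [21.6 60.6] ang 13.17
282 250 [ 0.4878 -0.2608  0.1909]
282 260 [ 0.4876 -0.2602  0.202 ]
282 190 [ 0.4895 -0.2677  0.0508]
282 280 [ 0.4879 -0.2613  0.2162]
[ 0.49089731 -0.27022233  0.16256553] [-0.90857037  1.56472908 -0.68546655] [-6.84248675e-01  8.47359663e-02  1.91482315e+00 -8.14727912e-06
  1.13596629e+00 -9.07349090e-01]
```

View pics/side1.png

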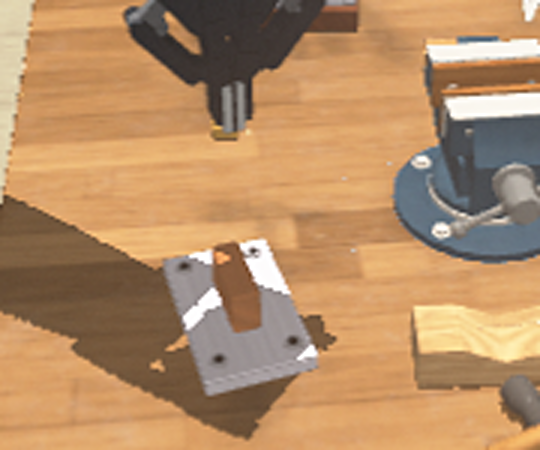

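The cover hasn't moved and the lateral position agrees. The fingertips look higher than the reported pose implies, so they closed above the rib. I'll measure the tip height directly.

Run:
```python
from h import *
w=cam('wrist');b=cam('side')
P=cloud(w)
for v in range(234,262,2): print(v,[tuple(P[v,u].round(3)) for u in(276,290)], w['color'][v,276])
B=cloud(b)
m=(abs(B[...,0]-.49)<.03)&(abs(B[...,1]+.27)<.03)&(B[...,2]>.06)
q=B[m]; print(len(q),np.sort(q[:,2])[:15].round(4)); 
v,u=np.where(m); i=np.argsort(-v)[:8]; print(list(zip(u[i],v[i])),B[v[i],u[i]].round(3))
print(arm.sense()['tcp_pos'])
```

```text
234 [(np.float64(0.493), np.float64(-0.318), np.float64(0.015)), (np.float64(0.506), np.float64(-0.315), np.float64(0.014))] [174 167 174]
236 [(np.float64(0.493), np.float64(-0.32), np.float64(0.015)), (np.float64(0.507), np.float64(-0.317), np.float64(0.015))] [175 169 174]
238 [(np.float64(0.494), np.float64(-0.322), np.float64(0.015)), (np.float64(0.507), np.float64(-0.319), np.float64(0.014))] [171 165 171]
240 [(np.float64(0.494), np.float64(-0.324), np.float64(0.015)), (np.float64(0.508), np.float64(-0.322), np.float64(0.013))] [173 166 173]
242 [(np.float64(0.484), np.float64(-0.261), np.float64(0.176)), (np.float64(0.49), np.float64(-0.259), np.float64(0.177))] [150 146 150]
244 [(np.float64(0.484), np.float64(-0.26), np.float64(0.18)), (np.float64(0.49), np.float64(-0.258), np.float64(0.181))] [125 122 123]
246 [(np.float64(0.484), np.float64(-0.26), np.float64(0.183)), (np.float64(0.49), np.float64(-0.258), np.float64(0.183))] [126 123 124]
248 [(np.float64(0.484), np.float64(-0.26), np.float64(0.185)), (np.float64(0.49), np.float64(-0.259), np.float64(0.184))] [126 123 12
[... 728 characters left out ...]
0.26), np.float64(0.197)), (np.float64(0.489), np.float64(-0.259), np.float64(0.197))] [124 121 122]
2532 [0.1722 0.1725 0.1732 0.1734 0.1738 0.1743 0.1754 0.1754 0.1759 0.176
 0.1763 0.177  0.1771 0.1777 0.1777]
[(np.int64(255), np.int64(225)), (np.int64(254), np.int64(225)), (np.int64(256), np.int64(224)), (np.int64(255), np.int64(224)), (np.int64(257), np.int64(224)), (np.int64(258), np.int64(224)), (np.int64(260), np.int64(224)), (np.int64(259), np.int64(224))] [[ 0.488 -0.28   0.173]
 [ 0.486 -0.282  0.174]
 [ 0.49  -0.281  0.175]
 [ 0.488 -0.283  0.177]
 [ 0.491 -0.283  0.176]
 [ 0.493 -0.28   0.174]
 [ 0.497 -0.277  0.172]
 [ 0.495 -0.279  0.173]]
[ 0.48870557 -0.26853201  0.157766  ]
```

Both cameras put the shut fingertips at z ≈ 0.174 when the reported TCP was 0.158. They are about 38 mm higher than the pose plus `tip_extent` implies, while x and y agree. I'll trust the cameras and go lower: reported TCP z ≈ 0.006, which puts the tips at ≈ 0.022.

```bash
python3 -m handwheel '[{"x":0,"y":0,"z":0,"roll":0.008},{"x":0,"y":0,"z":0,"roll":0},{"x":0,"y":0,"z":0,"roll":0},{"x":5,"y":0,"z":0,"roll":0},{"x":15,"y":0,"z":0,"roll":0},{"x":20,"y":0,"z":0,"roll":0},{"x":20,"y":0,"z":0,"roll":0},{"x":20,"y":0,"z":0,"roll":0}]' 100 80;  python3 -m handwheel '[{"x":20,"y":0,"z":0,"roll":0},{"x":20,"y":0,"z":0,"roll":0},{"x":15,"y":0,"z":0,"roll":0},{"x":10,"y":0,"z":0,"roll":0},{"x":4,"y":0,"z":0,"roll":0},{"x":0,"y":0,"z":0,"roll":0},{"x":0,"y":0,"z":0,"roll":0},{"x":0,"y":0,"z":0,"roll":0}]'
python3 - <<'E'
from h import *
togo([.4884,-.2683,.003],12.3)
w=cam('wrist');P=cloud(w); save(w,'w3.png',1)
b=cam('side');save(b,'side3.png',3,(180,180,360,330))
E
```

```text
t: 5.73
tcp_pos: [0.4894, -0.2691, 0.078]
tool_rot: [1.363, 1.571, 1.578]
contact_force: [-0.3, 0.1, -0.3]
grip_width: 0.0857
t: 6.4
tcp_pos: [0.4903, -0.2698, 0.0114]
tool_rot: [-0.893, 1.568, -0.678]
contact_force: [-0.3, 0.1, -0.6]
grip_width: 0.0855
t 6.4 grasp [ 490.3 -269.8    8.4] axis down [ 0.002 -0.001 -1.   ] zyaw 12.32 F [-0.3  0.1 -0.6] w 0.0855
shift tool mm [ 5.4  1.9 -1.6] world [-1.9  1.5 -5.4] roll rad for yaw (x down: roll + = yaw -) 0.0003 or -3.141
```

View pics/side3.png

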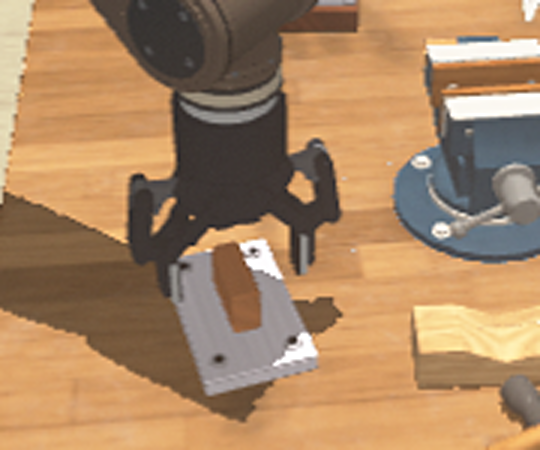

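The fingers now straddle the rib, with tips at about (170,292) and (303,270) on either side of it. I'll close and lift slightly.

```bash
python3 -m handwheel '[{"x":1,"y":0,"z":0,"roll":0},{"x":0,"y":0,"z":0,"roll":0},{"x":0,"y":0,"z":0,"roll":0},{"x":0,"y":0,"z":0,"roll":0},{"x":0,"y":0,"z":0,"roll":0},{"x":0,"y":0,"z":0,"roll":0},{"x":0,"y":0,"z":0,"roll":0},{"x":0,"y":0,"z":0,"roll":0}]' 0 80
python3 - <<'E'
from h import *
togo([.4884,-.2683,.003],12.3)
E
```

```text
t: 7.17
tcp_pos: [0.4897, -0.2694, 0.0095]
tool_rot: [-1.219, 1.57, -1.004]
contact_force: [-0.2, -1.1, 1.8]
grip_width: 0.021
t 7.1667 grasp [ 489.7 -269.4    6.5] axis down [ 0. -0. -1.] zyaw 12.32 F [-0.2 -1.1  1.8] w 0.021
shift tool mm [ 3.5  1.3 -1. ] world [-1.3  1.1 -3.5] roll rad for yaw (x down: roll + = yaw -) 0.0004 or -3.141
```

```bash
python3 -m handwheel '[{"x":-4,"y":0,"z":0,"roll":0},{"x":-12,"y":0,"z":0,"roll":0},{"x":-20,"y":0,"z":0,"roll":0},{"x":-25,"y":0,"z":0,"roll":0},{"x":-25,"y":0,"z":0,"roll":0},{"x":-18,"y":0,"z":0,"roll":0},{"x":-8,"y":0,"z":0,"roll":0},{"x":0,"y":0,"z":0,"roll":0}]';  python3 -m handwheel '[{"x":0,"y":15,"z":4,"roll":0},{"x":0,"y":25,"z":7,"roll":0},{"x":0,"y":36,"z":10,"roll":0},{"x":0,"y":36,"z":10,"roll":0},{"x":0,"y":36,"z":10,"roll":0},{"x":0,"y":36,"z":10,"roll":0},{"x":0,"y":36,"z":10,"roll":0},{"x":0,"y":36,"z":10,"roll":0}]'
python3 - <<'E'
from h import *
togo([.519,.2246,.12],-5)
E
```

```text
t: 7.83
tcp_pos: [0.4906, -0.2699, 0.1239]
tool_rot: [-0.888, 1.566, -0.673]
contact_force: [0.2, 0.0, -2.9]
grip_width: 0.0206
t: 8.5
tcp_pos: [0.502, -0.0012, 0.119]
tool_rot: [2.637, 1.566, 2.852]
contact_force: [1.0, -0.4, -3.0]
grip_width: 0.0205
t 8.5 grasp [502.   -1.2 116. ] axis down [-0.004  0.001 -1.   ] zyaw 12.31 F [ 1.  -0.4 -3. ] w 0.0205
shift tool mm [ -3.8 217.   64.7] world [ 17.  225.8   4. ] roll rad for yaw (x down: roll + = yaw -) 0.3021 or -2.839
```

```bash
python3 -m handwheel '[{"x":0,"y":36,"z":11,"roll":0},{"x":0,"y":36,"z":11,"roll":0},{"x":0,"y":36,"z":11,"roll":0},{"x":0,"y":34,"z":10,"roll":0},{"x":0,"y":30,"z":9,"roll":0},{"x":0,"y":25,"z":7,"roll":0},{"x":0,"y":15,"z":4,"roll":0},{"x":0,"y":5,"z":2,"roll":0.03}]';  python3 -m handwheel '[{"x":0,"y":0,"z":0,"roll":0.05},{"x":0,"y":0,"z":0,"roll":0.07},{"x":0,"y":0,"z":0,"roll":0.07},{"x":0,"y":0,"z":0,"roll":0.05},{"x":0,"y":0,"z":0,"roll":0.032},{"x":0,"y":0,"z":0,"roll":0},{"x":0,"y":0,"z":0,"roll":0},{"x":0,"y":0,"z":0,"roll":0}]'
python3 - <<'E'
from h import *
import pickle
togo([.519,.2246,.12],-5)
w=cam('wrist');save(w,'w4.png',1.4);a=cam('top');b=cam('side'); pickle.dump((w,a,b,arm.sense()),open('c4.pkl','wb'))
E
```

```text
t: 9.17
tcp_pos: [0.5189, 0.2248, 0.1186]
tool_rot: [2.937, 1.566, 3.124]
contact_force: [-0.5, -0.3, -3.1]
grip_width: 0.0204
t: 9.83
tcp_pos: [0.5203, 0.222, 0.1199]
tool_rot: [-2.877, 1.568, -2.963]
contact_force: [-0.5, -0.6, -2.2]
grip_width: 0.0206
t 9.8333 grasp [520.3 222.  116.9] axis down [-0.002 -0.    -1.   ] zyaw -4.93 F [-0.5 -0.6 -2.2] w 0.0206
shift tool mm [-3.1  2.4 -1.6] world [-1.3  2.6  3.1] roll rad for yaw (x down: roll + = yaw -) 0.0012 or -3.14
```

View pics/w4.png

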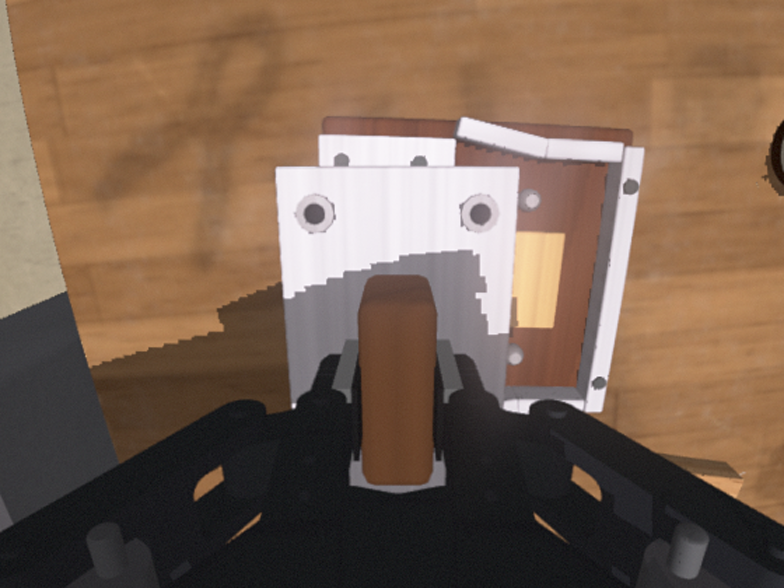

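The view shows the cover held over the ledge, with the pins visible at (530,200) and (514,355) in the 1.4x picture. I'll take the seat from the pins and the cover's pose from its plate and rib.

Run:
```python
from h import *
import pickle
w,a,b,s=pickle.load(open('c4.pkl','rb'))
P=cloud(w)
# pins: refine by bright low-saturation blob near the clicks
hsv=cv2.cvtColor(w['color'],cv2.COLOR_RGB2HSV)
pc=[]
for u,v in((379,143),(368,254)):
    k=((hsv[...,1]<90)&(hsv[...,2]>90)).astype(np.uint8); q=np.zeros_like(k); q[v-10:v+11,max(u-8,0):u+11]=k[v-10:v+11,max(u-8,0):u+11]
    n,l,st,ce=cv2.connectedComponentsWithStats(q); i=1+np.argmin([np.hypot(*(c-(u,v))) for c in ce[1:]]); print(st[i],ce[i]); 
    pc.append(ce[i]); print('depth',P[v,u].round(4))
W=onplane(w,pc,.032); L,Rr=W; sc=(L+Rr)/2; dy=L-Rr if L[1]>Rr[1] else Rr-L
yaw=np.degrees(np.arctan2(-dy[0],dy[1]))
print('pins',W.round(4),'dist',np.linalg.norm(dy[:2]),'seat',sc.round(4),'yaw',yaw)
zt=np.nanmedian(P[180:190,230:330,2]);print('plate top z',zt, 'left/right',np.nanmedian(P[160:200,210:220,2]),np.nanmedian(P[150:170,350:362,2]),'front/back',np.nanmedian(P[125:135,240:330,2]),np.nanmedian(P[240:255,215:235,2]))
# bushes
h=[(315/1.4,213/1.4),(480/1.4,213/1.4)]
B=onplane(w,h,zt+.0025); d=B[1]-B[0]; print('bushes',B.round(4),'yaw',np.degrees(np.arctan2(d[1],d[0])),np.linalg.norm(d))
# rear (+y) edge
pts=[]
m=(abs(P[...,2]-zt)<.008)
E=[]
for u in range(205,365,5):
    c=np.where(m[80:200,u])[0]
    if len(c):E.append((u,80+c[0]))
E=np.array(E); X=onplane(w,E,zt); pf=np.polyfit(X[:,0],X[:,1],1); print('edge +y yaw',np.degrees(np.arctan(pf[0])),'y range',X[:,1].min(),X[:,1].max())
# side edges at rows
for v in(140,170,200,230):
    c=np.where(m[v,180:390])[0]; e=onplane(w,[(180+c[0],v),(180+c[-1],v)],zt); print(v,180+c[0],180+c[-1],e[:,:2].round(4).tolist(),'mid',e.mean(0)[:2].round(4))
zr=zt+.036
rect(w,P[...,2]>zt+.02,(250,190,320,350),zr,'rib')
print(P[225,284])
```

```text
[371 133  19  21 399] [380. 143.]
depth [0.5936 0.2623 0.0356]
[360 244  15  21 221] [365.80995475 252.87782805]
depth [0.5838 0.1746 0.036 ]
pins [[0.5954 0.2618 0.032 ]
 [0.583  0.1739 0.032 ]] dist 0.08883347807746617 seat [0.5892 0.2178 0.032 ] yaw -8.028358801528876
plate top z 0.12496253452125651 left/right 0.12508961561317056 0.12529925227668173 front/back 0.12500034038176164 0.1250620892384231
bushes [[0.4976 0.2743 0.1275]
 [0.5511 0.2697 0.1275]] yaw -4.980191490728982 0.05368309113420215
edge +y yaw -4.999867463421843 y range 0.2837237449510576 0.2898459070139616
140 198 369 [[0.4854, 0.2808], [0.5638, 0.274]] mid [0.5246 0.2774]
170 200 367 [[0.4843, 0.2669], [0.5626, 0.26]] mid [0.5234 0.2635]
200 201 366 [[0.4825, 0.2523], [0.5618, 0.2454]] mid [0.5221 0.2489]
230 203 364 [[0.4811, 0.237], [0.5605, 0.2301]] mid [0.5208 0.2336]
rib c [519.8 224.6] size [64.7 28.8] ang 86.97
[nan nan nan]
```

Seat ≈ (0.589, 0.218), yaw ≈ -6.5°. Cover centre ≈ (0.5196, 0.222), yaw -5.0°, underside at z ≈ 0.111, level. In the seat frame that is x = -69 mm, y = -4 mm. I'll correct by +4 mm in y and roll +0.026, then descend 76 mm.

```bash
python3 -m handwheel '[{"x":5,"y":2,"z":0,"roll":0.013},{"x":10,"y":2,"z":0,"roll":0.013},{"x":15,"y":0,"z":0,"roll":0},{"x":15,"y":0,"z":0,"roll":0},{"x":12,"y":0,"z":0,"roll":0},{"x":8,"y":0,"z":0,"roll":0},{"x":4,"y":0,"z":0,"roll":0},{"x":0,"y":0,"z":0,"roll":0}]';  python3 -m handwheel '[{"x":1,"y":0,"z":0,"roll":0},{"x":1,"y":0,"z":0,"roll":0},{"x":1,"y":0,"z":0,"roll":0},{"x":1,"y":0,"z":0,"roll":0},{"x":1,"y":0,"z":0,"roll":0},{"x":1,"y":0,"z":0,"roll":0},{"x":0,"y":0,"z":0,"roll":0},{"x":0,"y":0,"z":0,"roll":0}]'
python3 - <<'E'
from h import *
togo([.589,.2183,.035],-6.5)
E
```

```text
t: 10.65
tcp_pos: [0.5211, 0.2258, 0.0509]
tool_rot: [-2.797, 1.568, -2.91]
contact_force: [-1.1, 0.3, -2.3]
grip_width: 0.0208
t: 11.32
tcp_pos: [0.5218, 0.2259, 0.0462]
tool_rot: [-2.774, 1.571, -2.887]
contact_force: [-0.2, -0.2, -2.8]
grip_width: 0.0205
t 11.3167 grasp [521.8 225.9  43.2] axis down [-0. -0. -1.] zyaw -6.47 F [-0.2 -0.2 -2.8] w 0.0205
shift tool mm [ 8.2 -0.  67.7] world [67.2 -7.6 -8.2] roll rad for yaw (x down: roll + = yaw -) 0.0005 or -3.141
```

```bash
python3 -m handwheel '[{"x":1,"y":0,"z":0,"roll":0},{"x":1,"y":0,"z":0,"roll":0},{"x":1,"y":0,"z":0,"roll":0},{"x":0,"y":0,"z":0,"roll":0},{"x":0,"y":0,"z":0,"roll":0},{"x":0,"y":0,"z":0,"roll":0},{"x":0,"y":0,"z":0,"roll":0},{"x":0,"y":0,"z":0,"roll":0}]'
python3 - <<'E'
from h import *
import pickle
togo([.589,.2183,.035],-6.5)
w=cam('wrist');save(w,'w5.png',1.4);pickle.dump(w,open('w5.pkl','wb'))
P=cloud(w); print(np.nanmedian(P[150:165,230:320,2]))
E
```

```text
t: 11.98
tcp_pos: [0.5221, 0.226, 0.0445]
tool_rot: [-2.349, 1.571, -2.462]
contact_force: [-3.4, -1.3, 5.2]
grip_width: 0.0205
t 11.9833 grasp [522.1 226.   41.5] axis down [-0. -0. -1.] zyaw -6.47 F [-3.4 -1.3  5.2] w 0.0205
shift tool mm [ 6.5 -0.1 67.4] world [66.9 -7.7 -6.5] roll rad for yaw (x down: roll + = yaw -) 0.0005 or -3.141
0.04962174239381395
```

View pics/w5.png

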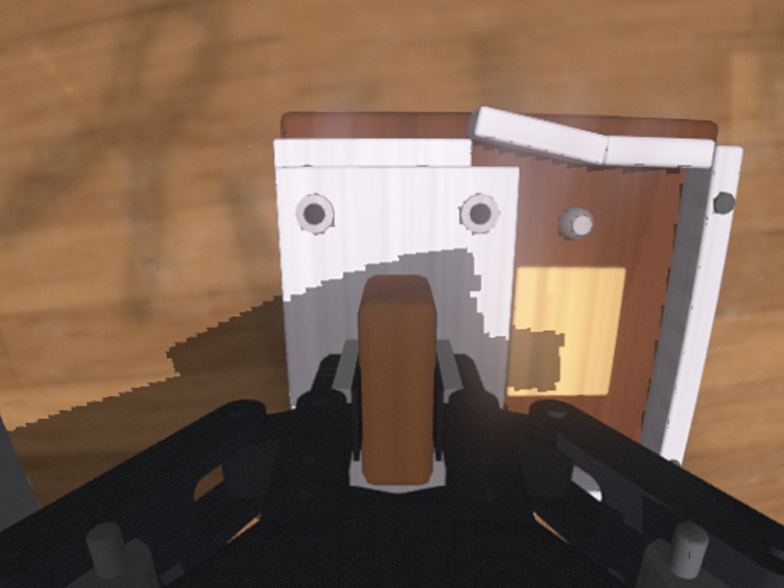

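The cover lies on the ledge: 5 N contact, plate top at 0.0496. I'll measure alignment from known edges: the ledge edge, cover edge, base edge, pin top and stop.

Run:
```python
from h import *
import pickle
w=pickle.load(open('w5.pkl','rb'))
g=cv2.cvtColor(w['color'],cv2.COLOR_RGB2GRAY).astype(float)
g=cv2.GaussianBlur(g,(3,3),0)
def edge(us,v0,v1,z,name,sign):
    D=sign*np.gradient(g,axis=0); E=[(u,v0+np.argmax(D[v0:v1,u])) for u in us]
    X=onplane(w,E,z); x=X[:,0];y=X[:,1]
    k=np.ones(len(x),bool)
    for _ in range(3):
        p=np.polyfit(x[k],y[k],1); r=abs(y-np.polyval(p,x)); k=r<max(.0012,np.median(r)*1.5)
    print(name,'yaw',round(np.degrees(np.arctan(p[0])),2),'y at .522',round(np.polyval(p,.522),4),k.sum(),len(k)); return p
L=edge(range(205,330,4),92,108,.035,'ledge +y',1)
C=edge(range(205,365,4),113,126,.049,'cover +y',1)
edge(range(215,325,4),74,88,.025,'base +y',-1)
# right inner face of stop (vertical-ish): pad right/left, pin
X=onplane(w,[(580/1.4,224/1.4)],.0345); print('pin top',X)
hsv=cv2.cvtColor(w['color'],cv2.COLOR_RGB2HSV)
# stop front top edge: bright bar left edge, per row
D=np.gradient(g,axis=1);E=[(485+np.argmax(D[v,485:515]),v) for v in range(130,280,5)]
X=onplane(w,E,.043);p=np.polyfit(X[:,1],X[:,0],1);r=abs(X[:,0]-np.polyval(p,X[:,1]));k=r<.002;p=np.polyfit(X[k,1],X[k,0],1)
print('stop',k.sum(),'yaw',-np.degrees(np.arctan(p[0])),'x at y=.218',np.polyval(p,.218))
# cover +x edge
D=-np.gradient(g,axis=1);E=[(355+np.argmax(D[v,355:378]),v) for v in range(125,175,4)]
X=onplane(w,E,.049);q=np.polyfit(X[:,1],X[:,0],1);print('cover +x yaw',-np.degrees(np.arctan(q[0])),'x at .226',np.polyval(q,.226))
```

```text
ledge +y yaw -6.66 y at .522 0.3006 32 32
cover +y yaw -6.3 y at .522 0.2908 40 40
base +y yaw -6.69 y at .522 0.311 28 28
pin top [[0.59387812 0.26238707 0.0345    ]]
stop 30 yaw -6.179171191358164 x at y=.218 0.6320710378992739
cover +x yaw -6.417756410133974 x at .226 0.5616011196968216
```

The alignment agrees: jig yaw ≈ -6.5°, cover -6.4°, lateral offset ≈ 0.3 mm, 68.8 mm to go to home. I'll slide now, easing the down-press as the cover overhangs.

```bash
python3 -m handwheel '[{"x":0,"y":0,"z":3,"roll":0},{"x":-0.5,"y":0,"z":6,"roll":0},{"x":-0.5,"y":0,"z":8,"roll":0},{"x":-0.5,"y":0,"z":8,"roll":0},{"x":0,"y":0,"z":8,"roll":0},{"x":0,"y":0,"z":7,"roll":0},{"x":0,"y":0,"z":4,"roll":0},{"x":0,"y":0,"z":0,"roll":0}]'
python3 - <<'E'
from h import *
togo([.5905,.2182,.0415],-6.5)
E
```

```text
t: 12.7
tcp_pos: [0.5671, 0.2207, 0.0446]
tool_rot: [0.112, 1.569, -0.002]
contact_force: [1.1, -0.7, -1.6]
grip_width: 0.0208
t 12.7 grasp [567.1 220.7  41.6] axis down [ 0.002 -0.    -1.   ] zyaw -6.5 F [ 1.1 -0.7 -1.6] w 0.0208
shift tool mm [ 0.2  0.2 23.5] world [23.4 -2.5 -0.1] roll rad for yaw (x down: roll + = yaw -) -0.0 or 3.142
```

```bash
python3 -m handwheel '[{"x":0,"y":0,"z":2,"roll":0},{"x":0.3,"y":0,"z":3,"roll":0},{"x":0,"y":0,"z":3,"roll":0},{"x":0,"y":0,"z":3,"roll":0},{"x":0,"y":0,"z":3,"roll":0},{"x":0,"y":0,"z":2,"roll":0},{"x":0,"y":0,"z":0.5,"roll":0},{"x":0,"y":0,"z":0,"roll":0}]'
python3 - <<'E'
from h import *
togo([.5905,.2182,.0415],-6.5)
w=cam('wrist');P=cloud(w)
g=cv2.GaussianBlur(cv2.cvtColor(w['color'],cv2.COLOR_RGB2GRAY),(3,3),0)
save(w,'w6.png',1.4)
print('plate z',[np.nanmedian(P[v:v+8,u:u+14,2]).round(4) for u,v in((240,130),(340,130),(230,170),(340,170))])
E
```

```text
t: 13.37
tcp_pos: [0.5824, 0.2191, 0.0445]
tool_rot: [0.227, 1.57, 0.114]
contact_force: [-2.8, -0.5, 0.2]
grip_width: 0.0211
t 13.3667 grasp [582.4 219.1  41.5] axis down [ 0.001  0.    -1.   ] zyaw -6.48 F [-2.8 -0.5  0.2] w 0.0211
shift tool mm [0.  0.  8.2] world [ 8.1 -0.9 -0. ] roll rad for yaw (x down: roll + = yaw -) 0.0003 or -3.141
plate z [np.float64(0.0496), np.float64(0.0496), np.float64(0.0495), np.float64(0.0496)]
```

View pics/w6.png

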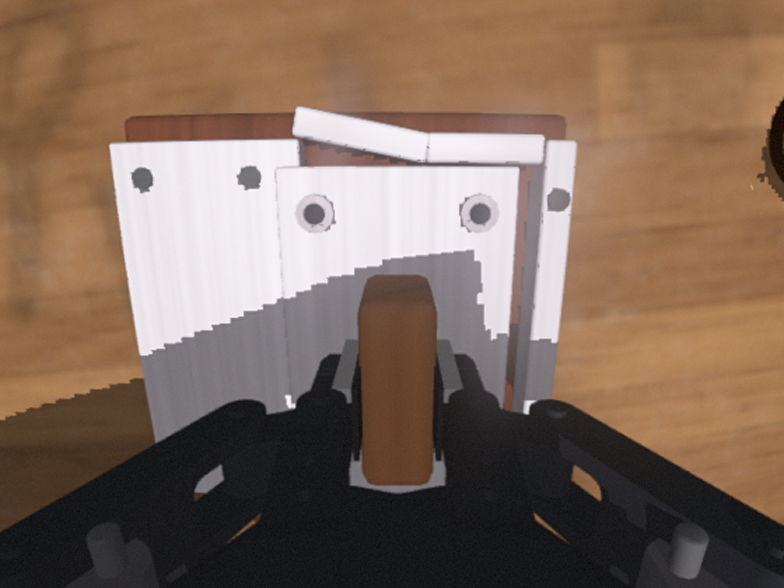

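The plate is level at ledge height, with about 8 mm left to the stop-limited seat. I'll move up to the seat first, then lower gently.

```bash
python3 -m handwheel '[{"x":0,"y":0,"z":1,"roll":0},{"x":0,"y":0,"z":2,"roll":0},{"x":0,"y":0,"z":2,"roll":0},{"x":0,"y":0,"z":2,"roll":0},{"x":0,"y":0,"z":1,"roll":0},{"x":0.5,"y":0,"z":0,"roll":0},{"x":0.5,"y":0,"z":0,"roll":0},{"x":0,"y":0,"z":0,"roll":0}]'
python3 -m handwheel '[{"x":0.7,"y":0,"z":0,"roll":0},{"x":0.7,"y":0,"z":0,"roll":0},{"x":0.7,"y":0,"z":0,"roll":0},{"x":0.7,"y":0,"z":0,"roll":0},{"x":0,"y":0,"z":0,"roll":0},{"x":0,"y":0,"z":0,"roll":0},{"x":0,"y":0,"z":0,"roll":0},{"x":0,"y":0,"z":0,"roll":0}]'
python3 - <<'E'
from h import *
togo([.5905,.2182,.0395],-6.5)
w=cam('wrist');P=cloud(w)
print('plate z',[np.nanmedian(P[v:v+8,u:u+14,2]).round(4) for u,v in((240,130),(340,130),(230,170),(340,170))])
E
```

```text
t: 14.08
tcp_pos: [0.5899, 0.218, 0.0428]
tool_rot: [-1.796, 1.571, -1.909]
contact_force: [-0.2, 0.2, -2.8]
grip_width: 0.0206
t: 14.75
tcp_pos: [0.5899, 0.2183, 0.0407]
tool_rot: [0.429, 1.571, 0.316]
contact_force: [-0.9, 0.5, -3.5]
grip_width: 0.0208
t 14.75 grasp [589.9 218.3  37.7] axis down [ 0.  0. -1.] zyaw -6.47 F [-0.9  0.5 -3.5] w 0.0208
shift tool mm [-1.8 -0.   0.6] world [ 0.6 -0.1  1.8] roll rad for yaw (x down: roll + = yaw -) 0.0005 or -3.141
plate z [np.float64(0.0458), np.float64(0.0458), np.float64(0.0457), np.float64(0.0458)]
```

It dropped below ledge height with no side load: plate top 45.8 mm, level. I'll keep lowering onto the pad, then press.

```bash
python3 -m handwheel '[{"x":0.6,"y":0,"z":0,"roll":0},{"x":0.6,"y":0,"z":0,"roll":0},{"x":0.6,"y":0,"z":0,"roll":0},{"x":0.6,"y":0,"z":0,"roll":0},{"x":0.6,"y":0,"z":0,"roll":0},{"x":0,"y":0,"z":0,"roll":0},{"x":0,"y":0,"z":0,"roll":0},{"x":0,"y":0,"z":0,"roll":0}]'
python3 -m handwheel '[{"x":0.7,"y":0,"z":0,"roll":0},{"x":0.7,"y":0,"z":0,"roll":0},{"x":0.7,"y":0,"z":0,"roll":0},{"x":0.7,"y":0,"z":0,"roll":0},{"x":0.7,"y":0,"z":0,"roll":0},{"x":0.7,"y":0,"z":0,"roll":0},{"x":0,"y":0,"z":0,"roll":0},{"x":0,"y":0,"z":0,"roll":0}]'
python3 - <<'E'
from h import *
togo([.5900,.2182,.0309],-6.5)
w=cam('wrist');P=cloud(w)
print('plate z',[np.nanmedian(P[v:v+8,u:u+14,2]).round(4) for u,v in((240,130),(340,130),(230,170),(340,170))])
E
```

```text
t: 15.47
tcp_pos: [0.59, 0.2183, 0.0381]
tool_rot: [0.182, 1.571, 0.069]
contact_force: [-2.0, -1.8, 5.3]
grip_width: 0.0209
t: 16.13
tcp_pos: [0.5901, 0.2182, 0.0346]
tool_rot: [-2.472, 1.571, -2.585]
contact_force: [-4.8, -1.0, 8.6]
grip_width: 0.0206
t 16.1333 grasp [590.1 218.2  31.6] axis down [-0. -0. -1.] zyaw -6.47 F [-4.8 -1.   8.6] w 0.0206
shift tool mm [ 0.7 -0.1 -0. ] world [-0.1 -0.  -0.7] roll rad for yaw (x down: roll + = yaw -) 0.0005 or -3.141
plate z [np.float64(0.0397), np.float64(0.0398), np.float64(0.0397), np.float64(0.0396)]
```

```bash
python3 -m handwheel '[{"x":0.7,"y":0,"z":-0.3,"roll":0},{"x":0.7,"y":0,"z":-0.3,"roll":0},{"x":0.6,"y":0,"z":0,"roll":0},{"x":0.5,"y":0,"z":0,"roll":0},{"x":0,"y":0,"z":0,"roll":0},{"x":0,"y":0,"z":0,"roll":0},{"x":0,"y":0,"z":0,"roll":0},{"x":0,"y":0,"z":0,"roll":0}]'
python3 - <<'E'
from h import *
import pickle
togo([.5900,.2182,.0309],-6.5)
w=cam('wrist');P=cloud(w);pickle.dump(w,open('w7.pkl','wb'));save(w,'w7.png',1.4)
print('plate z',[np.nanmedian(P[v:v+8,u:u+14,2]).round(4) for u,v in((240,130),(340,130),(230,170),(340,170))])
print('ledge',np.nanmedian(P[150:170,120:180,2]))
E
```

```text
t: 16.85
tcp_pos: [0.5901, 0.2182, 0.0345]
tool_rot: [-1.143, 1.57, -1.255]
contact_force: [-9.2, -3.7, 18.3]
grip_width: 0.0208
t 16.85 grasp [590.1 218.2  31.5] axis down [ 0.    -0.001 -1.   ] zyaw -6.46 F [-9.2 -3.7 18.3] w 0.0208
shift tool mm [ 0.6 -0.  -0.1] world [-0.1 -0.  -0.6] roll rad for yaw (x down: roll + = yaw -) 0.0006 or -3.141
plate z [np.float64(0.0397), np.float64(0.0397), np.float64(0.0397), np.float64(0.0395)]
ledge 0.03563124775780165
```

View pics/w7.png

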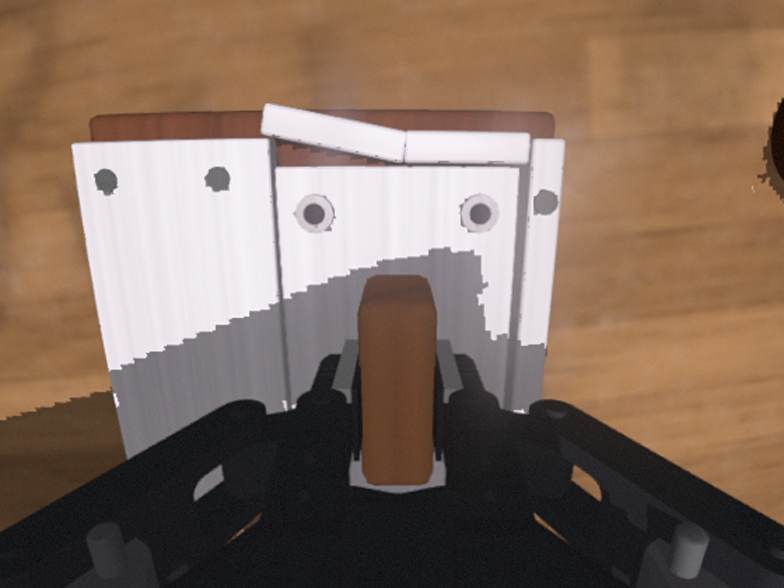

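The cover is home. The plate top dropped 9.9 mm from ledge height, out of a nominal 10. It is level, and the press force rose from 8.6 to 18 N with no more travel. I'm handing in.

Run:
```python
from h import *
arm.job_done(); s=arm.sense(); print(s['t'],s['contact_force'],s['tcp_pos'],s['grip_width'])
```

```text
the job is handed in; nothing more can be done
the job is handed in; nothing more can be done
```

I took the cover by its grip, laid it on the ledge about 69 mm short of its seat, and slid it in at ledge height. It dropped over the pins, and I pressed it home. I handed the job in at about 17 s with the fingers still gripping and pressing; no verdict is reported.

**Last checks:**
- **Seated depth:** the plate top was level to about 0.2 mm and 9.9 mm below its ledge height, against 10 mm for fully home. I worked out that the pad is flush from this; I did not measure it directly.
- **Hold-down:** the downward press rose from 8.6 to 18 N with no further travel, so the cover is hard down on the deck. The grip opening was 20.8 mm on the rib.
- **Position:** estimated about 0.4 mm short of the seat centre along the slide and about 0.3 mm off sideways, with yaw within about 0.3°.

**What disagreed or failed:**
- **First grasp missed:** both cameras showed the fingertips about 38 mm higher than the reported TCP and `tip_extent` implied, so the fingers closed above the rib. I trusted the cameras, went lower, and the second grasp held. The cover did not move in between.
- **Side load:** about 9 N along x and 4 N along y remained at hand-in. Easing the tool back 0.6 mm did not reduce it.
- **Final state reading:** the read I tried after handing in was refused, so these figures are from just before.
- **Other objects:** I did not re-measure the plane, maple block, chisel or hammer at the end. The path was planned clear of them, and no unexpected force showed on the way.

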